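# Latch the dish carrier under the viewing axis

### The job

Bring the green-lidded dish to the viewing position: push the black plate of the sprung carrier it stands on inward, well past its stop pin, and let it go so that it comes back and latches at mid position. Push from the plate's front with the fingertips: do not touch, lift or upset either dish, leave the other carrier and its blue-lidded dish where they are, leave the other things on the bench alone, and finish with the hand clear.

Things in the scene. Friction and masses are not known exactly. Their poses are not given: they have to be found in the camera images.
- stage_left: Left-hand (from the robot) dish stage, fixed. White base, x -100..100, y -60..85 mm, 18 mm high. Origin on the bench under the viewing axis; +x is the way its carrier is pushed (away from the robot, give or take yaw), +y left, z up. Left of the carrier a 48 mm high aluminium block (x -11..19, y 60..78 mm) holds the sprung stop pin, red knob at its outer end (y to 91 mm), which moves out 8 mm and snaps back as the carrier passes.
- stage_right: Right-hand (from the robot) dish stage, fixed. White base, x -100..100, y -60..85 mm, 18 mm high. Origin on the bench under the viewing axis; +x is the way its carrier is pushed (away from the robot, give or take yaw), +y left, z up. Left of the carrier a 48 mm high aluminium block (x -11..19, y 60..78 mm) holds the sprung stop pin, red knob at its outer end (y to 91 mm), which moves out 8 mm and snaps back as the carrier passes.
- plate_left (a point): Middle of the top edge of the front (robot-side) face of the left carrier's black push plate, moving with it. Plate upright, 90 mm wide along y, 10 mm thick, face 32 to 66 mm above the bench; the dish begins 8 mm behind it. With the carrier out this point is at x -74, y 0 mm of the stage; axes as the stage's. In front of it is only the 18 mm high base, out to x -100 mm.
- plate_right (a point): Middle of the top edge of the front (robot-side) face of the right carrier's black push plate, moving with it. Plate upright, 90 mm wide along y, 10 mm thick, face 32 to 66 mm above the bench; the dish begins 8 mm behind it. With the carrier out this point is at x -74, y 0 mm of the stage; axes as the stage's. In front of it is only the 18 mm high base, out to x -100 mm.
- carrier_left (a joint): Travel (m) of the left carrier along its stage's +x: 0 out (start), 0.050 fully in. Aluminium plate 90 x 90 mm, top 32 mm above the bench. A spring (4 N at 0, 8 N at 0.050) and damper (2 N at 50 mm/s) return it; the pin adds about 3 N. Past about 0.027 the pin snaps in: let go beyond that, it returns and is caught at 0.026; let go earlier, it runs back to 0. Aim for 0.040 or the end stop.
- carrier_right (a joint): Travel (m) of the right carrier along its stage's +x: 0 out (start), 0.050 fully in. Aluminium plate 90 x 90 mm, top 32 mm above the bench. A spring (4 N at 0, 8 N at 0.050) and damper (2 N at 50 mm/s) return it; the pin adds about 3 N. Past about 0.027 the pin snaps in: let go beyond that, it returns and is caught at 0.026; let go earlier, it runs back to 0. Aim for 0.040 or the end stop.
- green_dish: Round green-lidded culture dish, clear below, 60 mm diameter, 16 mm high, about 50 g, loose in the seat (six 6 mm high pins, 1 mm play) of one of the two carriers; which one varies. Origin at the centre of its underside, 32 mm above the bench, z up. At x -26 mm, y 0 of that stage with the carrier out; at x 0 when caught at mid position.
- blue_dish: Round blue-lidded culture dish, clear below, 60 mm diameter, 16 mm high, about 50 g, loose in the seat (six 6 mm high pins, 1 mm play) of one of the two carriers; which one varies. Origin at the centre of its underside, 32 mm above the bench, z up. At x -26 mm, y 0 of that stage with the carrier out; at x 0 when caught at mid position.
- bottle: Amber bottle, 60 mm diameter, 140 mm high, standing left of the stages; bystander, origin under its centre.
- jar: Clear jar with white cap, 60 mm diameter, 70 mm high, right of the stages; bystander, origin under its centre.
- dish_stack: Stack of three white-lidded dishes in one piece, 60 mm diameter, 48 mm high, behind and between the stages; bystander, origin under its centre.
- marker: White marker pen with black cap, 120 x 13 mm, lying between the stages, nearer the robot, roughly pointing away from it; bystander, origin under its middle, x along it.
- tip_box: Orange box with clear lid, 122 x 82 x 65 mm, right of the stages; bystander, origin under its centre.
- syringe: Clear syringe lying down, about 140 mm long, 30 mm wide at its flange, 20 mm high, left of the stages; bystander, origin on the bench near its middle, x along it.
There are look-alikes about, which are no part of the job. What is shaped like the stage_right but orange is not meant.

How it is judged:
On the way, in this order (a step that is already met when the one before it is completed fails the run):
1. the carrier with the green dish has been pushed inward to its stop pin (value of joint any of carrier_left, carrier_right above 0.024 m), for 0.02 s.
2. then, let go, it has come back and latched at mid position (((horizontal distance between green_dish and stage_left below 0.005 m and value of joint carrier_left between 0.0225 and 0.0295 m and value of joint carrier_right below 0.003 m and linear speed of green_dish below 0.01 m/s and height (world z) of green_dish between 0.024 and 0.036 m and angle between green_dish's own z axis and vertical below 0.06 rad and distance of blue_dish from where it was at the start of the episode below 0.006 m) or (horizontal distance between green_dish and stage_right below 0.005 m and value of joint carrier_right between 0.0225 and 0.0295 m and value of joint carrier_left below 0.003 m and linear speed of green_dish below 0.01 m/s and height (world z) of green_dish between 0.024 and 0.036 m and angle between green_dish's own z axis and vertical below 0.06 rad and distance of blue_dish from where it was at the start of the episode below 0.006 m)) and contact force between the fingers and anything else below 0.2 N), for 0.2 s.
At the end, for the whole second after the job is handed in: the carrier with the green-lidded dish is latched at mid position (0.0225 to 0.0295 m), the dish seated flat and at rest with its centre within 5 mm of its stage's viewing axis; the other carrier is out (under 0.003 m) and the blue-lidded dish within 6 mm of its start (((horizontal distance between green_dish and stage_left below 0.005 m and value of joint carrier_left between 0.0225 and 0.0295 m and value of joint carrier_right below 0.003 m and linear speed of green_dish below 0.01 m/s and height (world z) of green_dish between 0.024 and 0.036 m and angle between green_dish's own z axis and vertical below 0.06 rad and distance of blue_dish from where it was at the start of the episode below 0.006 m) or (horizontal distance between green_dish and stage_right below 0.005 m and value of joint carrier_right between 0.0225 and 0.0295 m and value of joint carrier_left below 0.003 m and linear speed of green_dish below 0.01 m/s and height (world z) of green_dish between 0.024 and 0.036 m and angle between green_dish's own z axis and vertical below 0.06 rad and distance of blue_dish from where it was at the start of the episode below 0.006 m))); the robot touches nothing.
It fails at once if a dish was touched by the robot (contact force between any of the fingers, the arm and green_dish above 0.3 N or contact force between any of the fingers, the arm and blue_dish above 0.3 N).
It fails at once if a dish was lifted or tipped out of its seat (height (world z) of any of green_dish, blue_dish above 0.042 m or angle between any of green_dish, blue_dish's own z axis and vertical above 0.25 rad).
It fails at once if the other carrier was pushed in (distance of blue_dish from where it was at the start of the episode above 0.008 m).
It fails at once if a bystander was moved (distance of any of bottle, jar, dish_stack, marker, tip_box, syringe from where it was at the start of the episode above 0.02 m).
It also fails if it takes over 40 s, if anything falls off the work surface, if the arm or the gripper's body presses on something with over 40 N, if the wrist force passes 120 N, or if a joint passes its speed limit or range.

### The arm

A 6-joint arm with a two-finger parallel gripper is mounted at the origin on the work surface. World frame = base frame: x ahead of the robot, y to its left, z up, the work surface at z = 0. Lengths are in m, angles in rad, forces in N, time in s.
With the tool pointing down it reaches from about 0.425 to 0.925 m from the base axis. Payload 12.5 kg.
Tool frame: the origin (TCP) lies on the centre line of the jaws, within the pads' length; the fingertips stand 19 mm ahead of it and the grasp point (between the pads) is the TCP (env.tip_reach is the distance from the TCP to the fingertips, in m); z points along the fingers, y is the direction in which the jaws open and shut (so a half turn about z gives the same grasp; the last joint's range is limited). The gripper opens to 85 mm and grips with 20 to 120 N. Pads are 22 mm wide; open, the fingers measure 114 mm over their backs; the gripper's body (76 mm by 85 mm) begins 54 mm behind the grasp point. The pads swing forward as they close: fully open they stand 13 mm farther back than shut.
Start: joints at [-1.389, 0.491, 1.559, -0, 1.092, -0.106], TCP at [0.177, -0.599, 0.25] pointing down, gripper open.
Joint ranges: [-3.1, 3.1], [-0.84, 2.19], [0.05, 2.79], [-1.13, 4.28], [0.06, 2.93], [-2.69, 2.69]. Speed limits (rad/s): [2.22, 2.22, 2.79, 3.14, 3.14, 3.14].

### API

Orientations are given as [roll, pitch, yaw] about the fixed x, y, z axes, in that order (R = Rz(yaw) Ry(pitch) Rx(roll)).
In Python, from station import env gives the robot as it stands.
- The arm moves only by the tool play_rows, never from a script. Its argument "commands" is a list of rows, each a list of 7 numbers: the turn, a rotation vector about the tool's x, y, z in degrees, then the shift along the tool's x, y, z in mm, then the opening, from -1 (shut) to 1 (fully open). A call has 1 to 5 rows; each row is the pose to reach, as a shift and turn from the pose commanded when the call began, along the tool's axes at that moment; what a row does not reach only later rows make up. A row lasts 1/8 s, in which the tool goes at most 62.5 mm and 10.7 degrees, less where a joint would pass 70% of its speed; a pose out of reach is approached as far as the arm can. A call with a gripper value outside its range is refused whole. The fingers move at their own pace and stop on an object; "force" is the grip in N (left out, the last holds). Time passes only in rows, so rows that repeat a pose let the fingers close. It gives the time, the measured TCP pose, the force and the opening at its end, in the units of the state.
- env.observe(): the state, without advancing time (a new reading comes with each control period).
- env.capture(name): name is "scene" or "top"; returns (picture, depth): 384x512x3 uint8, red, green, blue; 384x512 float32, m along the optical axis (not along the pixel's ray), 0 where there is no reading.
- env.get_calibration(name): a dict with "K" (3x3 intrinsics, pixels), "k1" (the pictures are not rectified: a ray, as slopes to the right and down, at radius r is drawn at 1 + k1 r^2 times it, then the intrinsics apply), "extrinsics" (4x4, takes a point from world to camera coordinates). Camera axes: x right, y down, z forward; pixel columns grow to the right and rows downward; lengths in m; the calibration is good to about 2 mm. A picture is of the moment at which its call begins. get_calibration takes no time and is no camera call.
- env.sign_off(): hands the job in, once; it reports no verdict.
The state is a dict: "time": time; "joints": joint angles; "qvel": joint speeds; "joint_efforts": joint torques, N m; "tcp_pos": TCP position; "tool_rot": TCP orientation; "ft_force": force on the tool from outside, world axes, zero at the start; "ft_torque": the same for the moment, N m; "opening": opening from 0.0 (shut) to 1.0 (fully open).
Only numpy, scipy, OpenCV 4.12 (cv2) and the standard library are available. Lean on these libraries where they do the work, as an engineer would, in place of code of your own. Each camera call takes 0.05 s, during which the arm holds its last target. There are 200 camera calls.

## Working session

There is one attempt and no reset: what is moved stays moved. The work goes in short steps, Python scripts to look and compute and a tool call to move; the robot and the scene stay as the last step left them, time stands still between calls to the robot, and variables do not carry over. Pictures are saved under pics/ and viewed, about 8 in all and at most 12, crops included, and the job is handed in when it is done.

Besides the shell and the picture viewer there is one more tool, called after "Emit:" as name(argument=value, ...) on one line, values as JSON. play_rows: Moves the arm, as the interface text tells. Its arguments: {"type":"object","properties":{"commands":{"type":"array"},"force":{"type":"number"}},"required":["commands"]}

```bash
ls; mkdir -p pics; cat > h.py <<'E'
import numpy as np, cv2
from station import env
def ray(name,px):
    c=env.get_calibration(name);K=np.array(c["K"]);E=np.array(c["extrinsics"])
    d=(np.array(px,float)-[K[0,2],K[1,2]])/[K[0,0],K[1,1]]
    u=d.copy()
    for _ in range(20): u=d/(1+c["k1"]*(u@u))
    R=E[:3,:3];return -R.T@E[:3,3], R.T@np.array([u[0],u[1],1])
def onplane(name,px,z):
    o,d=ray(name,px);return o+d*(z-o[2])/d[2]
def proj(name,p):
    c=env.get_calibration(name);K=np.array(c["K"]);E=np.array(c["extrinsics"])
    q=E[:3,:3]@np.array(p)+E[:3,3];u=q[:2]/q[2];u=u*(1+c["k1"]*(u@u));return K[:2,:2]@u+K[:2,2]
E
python3 - <<'E'
from h import *
ims=[]
for n in("scene","top"):
    im,d=env.capture(n);np.save(n+"_d",d);cv2.imwrite(f"pics/{n}0.png",im[...,::-1])
print(env.observe())
E
```

```text
pics
{'time': 0.1, 'joints': array([-1.38857802e+00,  4.91525295e-01,  1.55934488e+00, -1.85677254e-05,
        1.09173324e+00, -1.05629794e-01]), 'qvel': array([-0.00036116, -0.00338505, -0.00219475, -0.0013134 , -0.00133334,
       -0.0006612 ]), 'joint_efforts': array([ 3.41940766e-03, -6.19451022e+01, -2.62023497e+01, -4.36667824e-05,
        2.88418014e-03,  1.71050016e-05]), 'tcp_pos': array([ 0.17740085, -0.59912121,  0.24978504]), 'tool_rot': array([-3.14058579e+00, -9.01907266e-05,  2.87856623e-01]), 'ft_force': array([-0.21542533, -0.79694223,  0.21352065]), 'ft_torque': array([ 0.01556401,  0.01812611, -0.02525255]), 'opening': 0.9998600895282685}
```

View pics/top0.png

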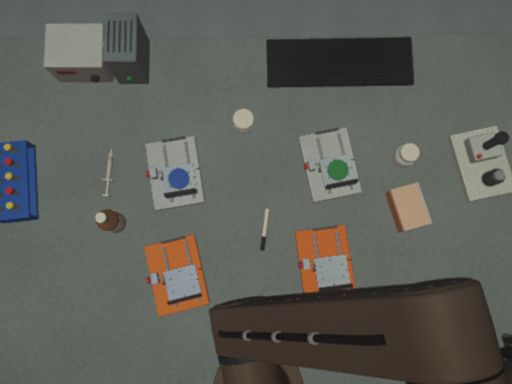

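View pics/scene0.png

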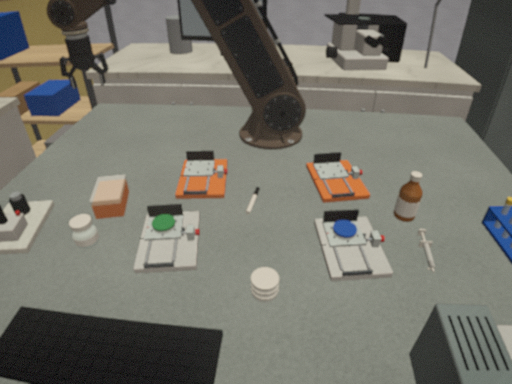

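Candidates (top view): the white stage with green dish (338,170), the white stage with blue dish (179,178), the orange empty stages (327,265) and (176,285). My choice is the white right-hand stage at (331,164), with its plate at about (342,184).

```bash
python3 - <<'E'
from h import *
im=cv2.imread("pics/top0.png");d=np.load("top_d.npy")
hsv=cv2.cvtColor(im,cv2.COLOR_BGR2HSV)
x0,y0,x1,y1=290,115,375,212
crop=im[y0:y1,x0:x1]
cv2.imwrite("pics/crop1.png",cv2.resize(crop,None,fx=6,fy=6,interpolation=cv2.INTER_CUBIC))
def rect(mask,z,label):
    m=np.zeros_like(mask);m[y0:y1,x0:x1]=mask[y0:y1,x0:x1]
    cs,_=cv2.findContours(m,cv2.RETR_EXTERNAL,cv2.CHAIN_APPROX_NONE)
    for c in sorted(cs,key=cv2.contourArea)[::-1][:3]:
        if cv2.contourArea(c)<20: continue
        r=cv2.minAreaRect(c);P=[onplane("top",q,z)[:2] for q in cv2.boxPoints(r)]
        print(label,r,"ctr",onplane("top",r[0],z)[:2].round(4),"corners",np.round(P,4).tolist())
g=cv2.inRange(hsv,(40,90,40),(85,255,255));rect(g,.048,"green")
b=cv2.inRange(hsv,(0,0,0),(180,255,50));rect(b,.066,"black")
w=cv2.inRange(hsv,(0,0,125),(180,45,255));w=cv2.morphologyEx(w,cv2.MORPH_CLOSE,np.ones((9,9)));rect(w,.018,"white")
r=cv2.inRange(hsv,(0,140,80),(8,255,255));rect(r,.035,"red")
E
```

```text
green ((337.5, 169.5), (19.0, 19.0), 90.0) ctr [ 0.5983 -0.2348] corners [[0.6264, -0.2089], [0.6256, -0.263], [0.5704, -0.2605], [0.5712, -0.2067]]
black ((341.0384826660156, 183.69229125976562), (2.1572775840759277, 30.790233612060547), 78.69007110595703) ctr [ 0.5539 -0.2396] corners [[0.549, -0.1967], [0.5648, -0.2816], [0.5588, -0.2825], [0.5429, -0.1976]]
white ((329.8013610839844, 163.89471435546875), (68.0975570678711, 49.219512939453125), 77.31961059570312) ctr [ 0.6217 -0.2186] corners [[0.7069, -0.1292], [0.7375, -0.2719], [0.5382, -0.306], [0.5087, -0.1664]]
```

View pics/crop1.png

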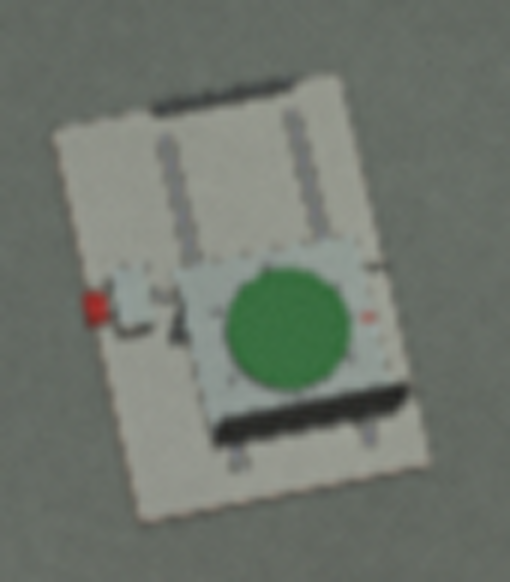

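The crop confirms it: green lid at crop (288,328), black plate front edge at about (312,420), red knob to the left at (95,309), white base. The stage origin is about (0.624,-0.231) from both dish and base, with yaw about 10.4°. Face middle is about (0.551,-0.244). I approach high with the gripper shut.

Emit:
play_rows(commands=[[0,0,2,48,-27,0,-1],[0,0,4,96,-55,0,-1],[0,0,6.1,144,-82,0,-1],[0,0,6.1,192,-109,0,-1],[0,0,6.1,240,-137,0,-1]], force=40)

```text
time: 0.72
tcp_pos: [0.3697, -0.3984, 0.2502]
tool_rot: [-3.141, 0.0, 0.181]
ft_force: [0.9, -1.0, -0.4]
opening: -0.002
```

Emit:
play_rows(commands=[[0,0,0,42,-30,0,-1],[0,0,0,84,-60,0,-1],[0,0,0,126,-90,0,-1],[0,0,0,167,-120,40,-1],[0,0,0,167,-120,100,-1]])

```text
time: 1.35
tcp_pos: [0.5137, -0.2497, 0.1503]
tool_rot: [3.139, -0.003, 0.185]
ft_force: [0.6, -1.2, -0.3]
opening: -0.001
```

Emit:
play_rows(commands=[[0,0,0,0,0,30,-1],[0,0,0,0,0,60,-1],[0,0,0,0,0,88,-1],[0,0,0,0,0,88,-1]])

```text
time: 1.85
tcp_pos: [0.5105, -0.2512, 0.0606]
tool_rot: [-3.139, 0.003, 0.181]
ft_force: [0.6, -0.4, 0.5]
opening: -0.001
```

```bash
python3 - <<'E'
from h import *
s=env.observe();print(s["tcp_pos"],s["ft_force"])
im,d=env.capture("scene");np.save("sd1",d)
p=[.551,-.2437,.066];c=proj("scene",p).astype(int);print(c, proj("scene",s["tcp_pos"]))
cr=im[c[1]-60:c[1]+70,c[0]-80:c[0]+80,::-1]
a=cv2.resize(cr,None,fx=4,fy=4,interpolation=cv2.INTER_CUBIC);cv2.imwrite("pics/s1.png",a)
im,d=env.capture("top");cv2.imwrite("pics/t1.png",im[...,::-1])
E
```

```text
[ 0.51046036 -0.25117381  0.06059628] [ 0.5567205  -0.37857182  0.4563343 ]
[164 203] [167.06991253 195.26132597]
```

View pics/s1.png

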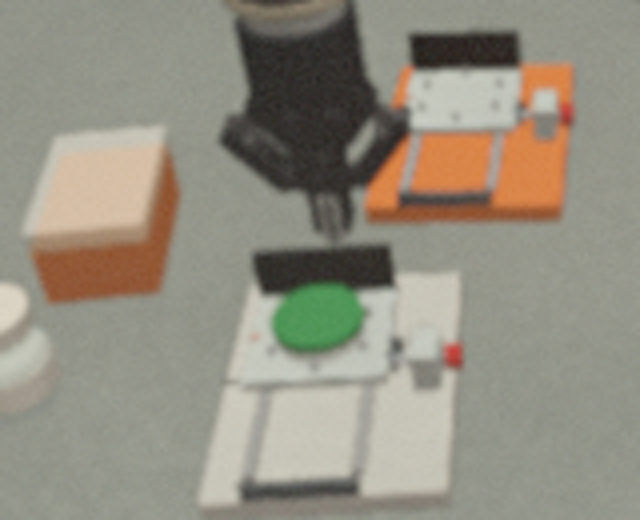

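The crop shows shut fingertips at (330,215), just in front of the black plate at (322,265). The plate and dish are untouched. I now advance slowly to contact.

Emit:
play_rows(commands=[[0,0,0,6,0,0,-1],[0,0,0,12,0,0,-1],[0,0,0,17,0,0,-1],[0,0,0,21,0,0,-1],[0,0,0,25,0,0,-1]])

```text
time: 2.58
tcp_pos: [0.5361, -0.2471, 0.0623]
tool_rot: [3.142, 0.0, 0.181]
ft_force: [0.2, -0.2, 0.6]
opening: -0.0
```

Emit:
play_rows(commands=[[0,0,0,3,0,0,-1],[0,0,0,6,0,0,-1],[0,0,0,9,0,0,-1],[0,0,0,12,0,0,-1],[0,0,0,15,0,0,-1]])

```text
time: 3.2
tcp_pos: [0.5497, -0.2446, 0.0623]
tool_rot: [-3.141, 0.002, 0.181]
ft_force: [-8.1, -3.3, 3.8]
opening: 0.0
```

Emit:
play_rows(commands=[[0,0,0,5,0,0,-1],[0,0,0,10,0,0,-1],[0,0,0,14,0,0,-1],[0,0,0,18,0,0,-1],[0,0,0,22,0,0,-1]])

```text
time: 3.82
tcp_pos: [0.5714, -0.2405, 0.0622]
tool_rot: [-3.141, 0.002, 0.181]
ft_force: [-7.5, -1.8, 3.3]
opening: -0.0
```

Emit:
play_rows(commands=[[0,0,0,4,0,0,-1],[0,0,0,7,0,0,-1],[0,0,0,10,0,0,-1],[0,0,0,11,0,0,-1],[0,0,0,11,0,0,-1]])

```text
time: 4.45
tcp_pos: [0.5822, -0.2385, 0.0622]
tool_rot: [-3.141, 0.002, 0.181]
ft_force: [-7.0, -1.6, 2.9]
opening: -0.0
```

```bash
python3 - <<'E'
from h import *
s=env.observe();print(s["tcp_pos"],s["ft_force"])
u=np.array([.9836,.1805]);print("tcp stage x",(s["tcp_pos"][:2]-[.624,-.2305])@u)
im,d=env.capture("scene")
hsv=cv2.cvtColor(im[...,::-1].copy(),cv2.COLOR_BGR2HSV);g=cv2.inRange(hsv,(40,90,40),(85,255,255));g[:,:120]=0;g[:,210:]=0
old=cv2.imread("pics/scene0.png");go=cv2.inRange(cv2.cvtColor(old,cv2.COLOR_BGR2HSV),(40,90,40),(85,255,255));go[:,:120]=0;go[:,210:]=0
for m in(go,g):
  c=max(cv2.findContours(m,0,1)[0],key=cv2.contourArea);p=onplane("scene",cv2.minAreaRect(c)[0],.046)[:2];print(p,(p-[.624,-.2305])@u)
c=[164,203];cv2.imwrite("pics/s2.png",cv2.resize(im[143:273,84:244,::-1],None,fx=4,fy=4,interpolation=cv2.INTER_CUBIC))
E
```

```text
[ 0.58219594 -0.23848273  0.06223659] [-7.0129693  -1.58125364  2.93443953]
tcp stage x -0.042559356753832156
[ 0.59873234 -0.23587342] -0.02582317549882441
[ 0.64172272 -0.22977217] 0.017563444462991244
```

View pics/s2.png

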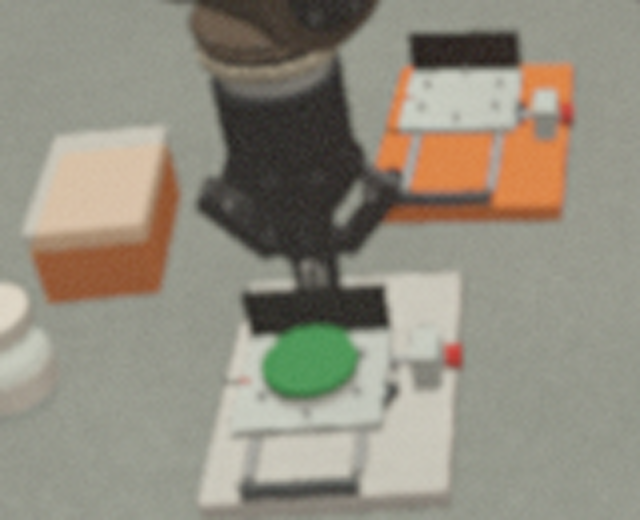

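The dish has moved from stage x -26 to +18 mm, so travel is about 43 mm. It is seated flat and the plate is against the fingertips at (318,280). Now I ease back.

Emit:
play_rows(commands=[[0,0,0,-4,0,0,-1],[0,0,0,-8,0,0,-1],[0,0,0,-12,0,0,-1],[0,0,0,-16,0,0,-1],[0,0,0,-20,0,0,-1]])

```text
time: 5.12
tcp_pos: [0.5636, -0.2422, 0.0623]
tool_rot: [3.141, -0.001, 0.181]
ft_force: [-0.0, -0.3, 0.6]
opening: 0.001
```

Emit:
play_rows(commands=[[0,0,0,-10,0,0,-1],[0,0,0,-20,0,0,-1],[0,0,0,-35,0,0,-1],[0,0,0,-50,0,0,-1],[0,0,0,-55,0,0,-1]])

```text
time: 5.75
tcp_pos: [0.5082, -0.2523, 0.0624]
tool_rot: [-3.141, 0.0, 0.18]
ft_force: [0.1, -0.2, -0.8]
opening: -0.001
```

Emit:
play_rows(commands=[[0,0,0,0,0,-30,-1],[0,0,0,0,0,-70,-1],[0,0,0,0,0,-110,-1],[0,0,0,0,0,-130,-1],[0,0,0,0,0,-130,-1]])

```text
time: 6.38
tcp_pos: [0.5097, -0.2523, 0.1936]
tool_rot: [3.139, -0.002, 0.181]
ft_force: [-0.2, 0.2, -0.1]
opening: 0.002
```

```bash
python3 - <<'E'
from h import *
s=env.observe();print(s["time"],s["tcp_pos"],s["ft_force"])
u=np.array([.9836,.1805])
im,d=env.capture("scene")
def f(b,lo,hi,z,x0,x1):
  m=cv2.inRange(cv2.cvtColor(b,cv2.COLOR_BGR2HSV),lo,hi);m[:,:x0]=0;m[:,x1:]=0
  c=max(cv2.findContours(m,0,1)[0],key=cv2.contourArea);return onplane("scene",cv2.minAreaRect(c)[0],z)[:2]
new=im[...,::-1].copy();old=cv2.imread("pics/scene0.png")
for b in(old,new):
  p=f(b,(40,90,40),(85,255,255),.046,120,210);print("green",p,(p-[.624,-.2305])@u,"blue",f(b,(100,120,50),(130,255,255),.046,310,380))
cv2.imwrite("pics/s3.png",new)
E
```

```text
6.375 [ 0.50966231 -0.25231548  0.19358438] [-0.23587071  0.21932844 -0.06167451]
green [ 0.59873234 -0.23587342] -0.02582317549882441 blue [0.58095316 0.21659809]
green [ 0.62671025 -0.23225252] 0.002349476457336411 blue [0.58095316 0.21659809]
```

View pics/s3.png

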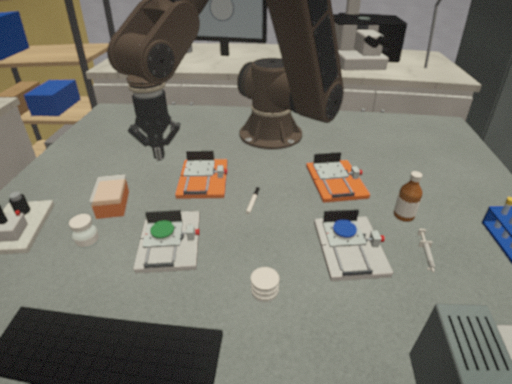

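The carrier is latched: the dish at (162,230) is about 2 mm from the viewing axis, blue is unmoved at (345,229), bystanders are in place and the hand is clear.

```bash
python3 -c "
from station import env
print(env.sign_off())"
```

```text
the job is handed in; nothing more can be done
None
```

The green-lidded dish is at the viewing position, on the right-hand white stage, and the job is handed in at about 6.4 s on the robot's clock. I pushed that carrier's black plate with shut fingertips to about 43 mm of travel and eased back. The carrier latched, and I drew the hand back and lifted it clear.

Last checks:
- **Green dish:** its centre measured about 2 mm along the travel from the viewing axis, flat in its seat. It had moved 28 mm against a nominal 26 mm, which fits the 1 mm seat play and camera error.
- **Blue dish:** its measured position had not changed.
- **Bystanders:** they look unmoved in the picture. I did not measure them.
- **Hand:** the tool force read about 0.3 N, within sensor noise, with the hand about 13 cm above its pushing height.

No check failed or disagreed.

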